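# Transfer a terminal row to the assembly tray in mirrored order

### The job

The assembly tray is slid into the control panel from behind, so its row must be mirrored: move the four terminal parts from the cradles of the pick rack into the tray's four lanes in reverse order, the part at the left end of the rack to the tray's right-hand end lane, the second from the left to the second lane from the right, and so on (left and right as seen from the robot). Each part must finally lie flat and upright on the floor of its own lane, lengthwise along it and about the middle of its length (either end may point ahead). Let go of everything.

Things in the scene. Friction and masses are not known exactly. Their poses are not given: they have to be found in the camera images.
- plug_short: Loose light-grey 6-pole pluggable terminal block, 44 mm long along its y (thin end tabs included; the solid body is 34 mm long), 18 mm wide along its x up to 15 mm height, 11 mm wide (from x -7 to +4 mm) from there to its top at 24 mm; about 18 to 26 g. It stands upright at the start. Origin: centre of its underside, z up. Pinch it across its 18 mm width.
- plug_medium: Loose light-grey 8-pole pluggable terminal block, 54 mm long along its y (thin end tabs included; the solid body is 44 mm long), 18 mm wide along its x up to 15 mm height, 11 mm wide (from x -7 to +4 mm) from there to its top at 24 mm; about 18 to 26 g. It stands upright at the start. Origin: centre of its underside, z up. Pinch it across its 18 mm width.
- plug_long: Loose light-grey 10-pole pluggable terminal block, 64 mm long along its y (thin end tabs included; the solid body is 54 mm long), 18 mm wide along its x up to 15 mm height, 11 mm wide (from x -7 to +4 mm) from there to its top at 24 mm; about 18 to 26 g. It stands upright at the start. Origin: centre of its underside, z up. Pinch it across its 18 mm width.
- strip: Loose cream-coloured screw terminal strip, 110 mm long along its y, 22 mm wide along its x, 16 mm high, 35 g. It lies screws up at the start. Origin: centre of its underside, z up. Pinch it across its width.
- cradle_plug_short: Fixed shallow black cradle on the pick rack, holding plug_short at the start, lengthwise along its x. Origin: centre of its underside; x along it, y across, z up, as the rack's. Floor 3 mm above the origin, 57 x 34 mm inside; rim 3 mm thick, 4 mm above the floor. The cradles' order in the row differs at each start.
- cradle_plug_medium: Fixed shallow black cradle on the pick rack, holding plug_medium at the start, lengthwise along its x. Origin: centre of its underside; x along it, y across, z up, as the rack's. Floor 3 mm above the origin, 67 x 34 mm inside; rim 3 mm thick, 4 mm above the floor. The cradles' order in the row differs at each start.
- cradle_plug_long: Fixed shallow black cradle on the pick rack, holding plug_long at the start, lengthwise along its x. Origin: centre of its underside; x along it, y across, z up, as the rack's. Floor 3 mm above the origin, 77 x 34 mm inside; rim 3 mm thick, 4 mm above the floor. The cradles' order in the row differs at each start.
- cradle_strip: Fixed shallow black cradle on the pick rack, holding strip at the start, lengthwise along its x. Origin: centre of its underside; x along it, y across, z up, as the rack's. Floor 3 mm above the origin, 124 x 34 mm inside; rim 3 mm thick, 4 mm above the floor. The cradles' order in the row differs at each start.
- pick_rack: Fixed rack: two aluminium rails on dark feet, 80 x 264 x 18 mm, carrying the cradles in a row at y = +90, +30, -30, -90 mm (x = 0), their undersides 18 mm above its origin. Origin: centre of its underside, on the bench; x away from the robot, y to the left as the robot sees it, turned at most 0.25 rad.
- assembly_tray: Fixed aluminium tray, 150 x 244 mm, left or right of the rack; four lanes along its x, centred at y = +96, +32, -32, -96 mm (x = 0). A lane is 136 x 34 mm inside, floor 12 mm above the origin, lined black, black ribs round it 3 mm thick, 4 mm above the floor. Origin: centre of its underside, on the bench; x away from the robot, y to its left, turned at most 0.25 rad.
Mind the look-alikes: they are no part of the job. Leave any pink or red look-alike of the plug_long alone.

How it is judged:
By the outcome, as a careful person would: the job done as asked, in the order asked, and still so for the second after the job is handed in, with the robot touching nothing.
It also fails if it takes over 99 s, if anything falls off the work surface, if the arm or the gripper's body presses on something with over 40 N, if the wrist force passes 120 N, or if a joint passes its speed limit or range.

### The arm

A 6-joint arm with a two-finger parallel gripper is mounted at the origin on a cart in front of the work surface, level with it; the furniture and walls round the work are solid. World frame = base frame: x ahead of the robot, y to its left, z up, the work surface at z = 0. Lengths are in m, angles in rad, forces in N, time in s.
With the tool pointing down it reaches from about 0.4 to 0.925 m from the base axis. Payload 3.4 kg.
Tool frame: the origin (TCP) lies midway between the tips of the shut fingers; the grasp point (between the pads) lies arm.grasp_offset behind it (arm.grasp_offset is the distance from the TCP to the grasp point, in m); z points along the fingers, y is the line along which they close (so a half turn about z gives the same grasp; the last joint's range is limited). The gripper opens to 85 mm and grips with 20 to 120 N. Pads are 22 mm wide; open, the fingers measure 114 mm over their backs; the gripper's body (76 mm by 85 mm) begins 54 mm behind the grasp point. The pads swing forward as they close: fully open they stand 13 mm farther back than shut.
Start: joints at [-1.21, 0.307, 1.506, -0, 1.328, -0.073], TCP at [0.242, -0.522, 0.231] pointing down, gripper open.
Joint ranges: [-3.12, 3.12], [-1.05, 2.28], [0.14, 2.33], [-1.42, 4.57], [0.1, 2.73], [-2.68, 2.68]. Speed limits (rad/s): [2.57, 2.57, 3.14, 3.14, 3.14, 3.14].

### API

Orientations are given as a unit quaternion [x, y, z, w].
In Python, from bench import arm, eyes gives the robot as it stands.
- The arm moves only by the tool jog_arm, never from a script. Its argument "steps" is a list of rows, each a list of 4 numbers: the shift along the tool's x, y, z in cm, then the turn about the tool's z in degrees. In form: [[tx, ty, tz, roll], ...]. A call has 1 to 5 rows; each row shifts and turns the commanded pose from where the row before left it, along the tool's axes as they then stand; what a row does not reach is not made up. A row lasts 1/12 s, in which the tool goes at most 41.7 mm and 7.16 degrees, less where a joint would pass 70% of its speed; a pose out of reach is approached as far as the arm can. A call is refused whole if a number of a shift passes 4.17 or a number of a turn 7.16, either way. A call with a gripper value outside its range is refused whole. "jaw" is the opening, from 0 (shut) to 1 (fully open), set as the call begins (left out, the last holds). The fingers move at their own pace and stop on an object; "newtons" is the grip in N (left out, the last holds). Time passes only in rows, so rows that do not move let the fingers close. It gives the time, the measured TCP pose, the force, the opening and the grip force at its end, in the units of the state.
- arm.observe(): the state, without advancing time (a new reading comes with each control period).
- eyes.capture(name): name is "scene" or "top"; returns the picture (420x560x3 uint8, red, green, blue); there is no depth.
- eyes.camera_model(name): a dict with "K" (3x3 intrinsics, pixels), "R" (3x3) and "t" (3): a world point X has camera coordinates R X + t. Camera axes: x right, y down, z forward; pixel columns grow to the right and rows downward; lengths in m; the calibration is good to about 2 mm. A picture is of the moment at which its call begins. camera_model takes no time and is no camera call.
- arm.finish_job(): hands the job in; it is judged then, once.
The state is a dict: "time": time; "joint_pos": joint angles; "dq": joint speeds; "effort": joint torques, N m; "eef_pos": TCP position; "tcp_rot": TCP orientation; "ft_force": force on the tool from outside, world axes, zero at the start; "wrist_torque": the same for the moment, N m; "width": finger opening in m; "finger_force": force on a finger pad.
Only numpy, scipy, OpenCV 4.12 (cv2) and the standard library are available. Lean on these libraries where they do the work, as an engineer would, in place of code of your own. Each camera call takes 0.05 s, during which the arm holds its last target. There are 200 camera calls.

## Working session

There is one attempt and no reset: what is moved stays moved. The work goes in short steps, Python scripts to look and compute and a tool call to move; the robot and the scene stay as the last step left them, time stands still between calls to the robot, and variables do not carry over. Pictures are saved under pics/ and viewed, at most 14 in all, crops included, and the job is handed in when it is done.

Besides the shell and the picture viewer there is one more tool, called after "Request:" by a JSON object that holds its "api" and its "payload", one argument or row to a line. jog_arm: Moves the arm, as the interface text tells. Its arguments: {"type":"object","properties":{"steps":{"type":"array"},"jaw":{"type":"number"},"newtons":{"type":"number"}},"required":["steps"]}

```bash
mkdir -p pics; ls
python3 - <<'E'
from bench import arm, eyes
import cv2
s=arm.observe(); print({k:s[k] for k in('time','eef_pos','tcp_rot','width')},arm.grasp_offset)
for n in('top','scene'):
    cv2.imwrite(f'pics/{n}0.png',eyes.capture(n)[:,:,::-1]); print(n,eyes.camera_model(n))
E
```

```text
pics
{'time': 0.0, 'eef_pos': array([ 0.2413911 , -0.52109517,  0.23035895]), 'tcp_rot': array([ 9.76571829e-01,  2.15189093e-01, -1.44027615e-04, -1.04715868e-03]), 'width': 0.08555544421303259} 0.0187
top {'K': array([[505.30617782,   0.        , 274.8825039 ],
       [  0.        , 505.30617782, 216.42715155],
       [  0.        ,   0.        ,   1.        ]]), 'R': array([[-0.00662511, -0.99990523, -0.01206843],
       [-0.99777291,  0.00741106, -0.06628946],
       [ 0.06637262,  0.01160238, -0.99772745]]), 't': array([0.00925667, 0.57177266, 1.18471685])}
scene {'K': array([[463.51974104,   0.        , 282.66941293],
       [  0.        , 463.51974104, 202.2187016 ],
       [  0.        ,   0.        ,   1.        ]]), 'R': array([[-0.68962081, -0.72399557, -0.01592352],
       [-0.56607551,  0.55265161, -0.61166553],
       [ 0.45164329, -0.41280336, -0.79095621]]), 't': array([0.3754525 , 0.34566151, 0.72758262])}
```

View pics/top0.png

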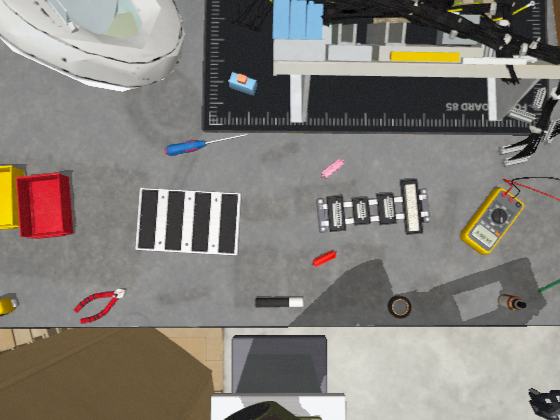

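View pics/scene0.png

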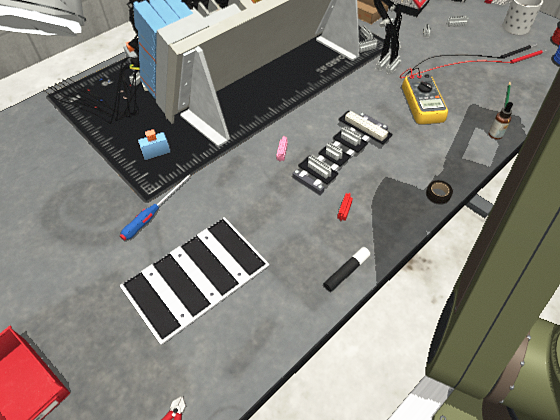

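The top view shows the tray at (189,221), the rack at (372,206) with the strip at its right end (410,206), and pink/red look-alikes at (333,168) and (324,258). Next I'll zoom in on the rack and measure.

```bash
cat > h.py <<'E'
import numpy as np, cv2
from bench import arm, eyes
def ray(name,uv,z):
    m=eyes.camera_model(name); K,R,t=m['K'],m['R'],m['t']
    c=-R.T@t; uv=np.atleast_2d(np.asarray(uv,float))
    d=np.c_[uv,np.ones(len(uv))]@np.linalg.inv(K).T@R
    return (c+d*((z-c[2])/d[:,2])[:,None])[:,:2]
def blobs(mask,box,amin):
    x0,y0,x1,y1=box; m=np.zeros_like(mask); m[y0:y1,x0:x1]=mask[y0:y1,x0:x1]
    cs,_=cv2.findContours(m,cv2.RETR_EXTERNAL,cv2.CHAIN_APPROX_NONE)
    return sorted([c for c in cs if cv2.contourArea(c)>amin],key=lambda c:c[:,0,0].mean())
def rect(name,c,z):
    """centre, size (long, short), yaw of long side, world mm"""
    p=ray(name,c[:,0],z)*1000
    (cx,cy),(w,h),a=cv2.minAreaRect(p.astype(np.float32))
    if w<h: w,h,a=h,w,a+90
    a=(a+90)%180-90
    return np.round([cx,cy,w,h,a],1)
E
python3 - <<'E'
from h import *
im=cv2.imread('pics/top0.png'); hsv=cv2.cvtColor(im,cv2.COLOR_BGR2HSV); V=hsv[...,2]
dark=(V<60).astype(np.uint8)*255; bright=(V>185).astype(np.uint8)*255
for c in blobs(bright,(125,175,255,265),500): print('tray',rect('top',c,.014))
for c in blobs(dark,(125,175,255,265),200): print('lane',rect('top',c,.012))
for c in blobs(dark,(310,170,435,240),60): print('cradle',rect('top',c,.025),cv2.boundingRect(c))
cr=im[160:270,300:445]; big=cv2.resize(cr,None,fx=5,fy=5,interpolation=cv2.INTER_CUBIC); cv2.imwrite('pics/rack.png',big)
E
```

```text
tray [562.5 214.2 244.1 148.7  86.5]
lane [561.8 311.1 122.6  36.5  -3.8]
lane [561.9 246.8  83.1  36.1  -2.9]
cradle [ 595.6 -325.4  130.    38.5   12.9] (401, 179, 23, 54)
```

View pics/rack.png

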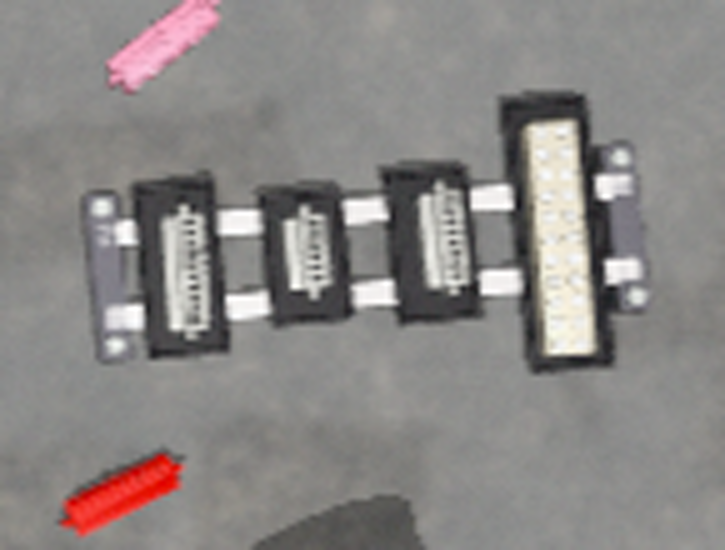

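The crop shows, left to right: long (187,272), short (307,252), medium (443,240), strip (560,238), in crop pixels. So the targets, from the right-hand lane, are long, short, medium, strip. Next I'll measure the parts.

```bash
cat >> h.py <<'E'
def go(x,y,z,yaw):
    """shift (cm, tool axes after the roll) and roll (deg) to reach world mm / yaw deg of tool x"""
    s=arm.observe(); p=s['eef_pos']*1000; q=s['tcp_rot']
    from scipy.spatial.transform import Rotation as Ro
    X=Ro.from_quat(q).as_matrix()[:,0]; now=np.degrees(np.arctan2(X[1],X[0]))
    d=np.array([x,y,z])-p; a=np.radians(yaw)
    print('t',round(s['time'],2),'pos',p.round(1),'yaw',now.round(1),'w',round(s['width']*1000,1),'roll',round(now-yaw,1),'tool cm',
      np.round([(d[0]*np.cos(a)+d[1]*np.sin(a))/10,(d[0]*np.sin(a)-d[1]*np.cos(a))/10,-d[2]/10],2))
E
python3 - <<'E'
from h import *
im=cv2.imread('pics/top0.png'); V=cv2.cvtColor(im,cv2.COLOR_BGR2HSV)[...,2]
m=(V>120).astype(np.uint8)*255
for n,b,z in(('long',(331,198,344,229),.04),('short',(355,199,368,222),.04),('med',(382,195,395,221),.04),('strip',(404,182,420,232),.037)):
    c=max(blobs(m,b,5),key=cv2.contourArea); print(n,rect('top',c,z))
C=np.array([[135,188],[213,172],[228,350],[150,356],[258,186],[338,180],[352,315],[275,324],[380,170],[465,160],[485,318],[400,324],[500,97],[586,92],[614,365],[530,372]])/5+[300,160]
W=ray('top',C-.4,.025)*1000
ctr=W.reshape(4,4,2).mean(1); print('cradles',ctr.round(1)); 
v=ctr[0]-ctr[3]; print('rack yaw',np.degrees(np.arctan2(-v[0],v[1])), ctr.mean(0))
for z,i,o in((.025,0,0),): go(ctr[0][0],ctr[0][1],140,6)
# tray: scene check
im=cv2.imread('pics/scene0.png');
E
```

```text
long [ 575.  -139.9   61.2   20.5    3.3]
short [ 583.9 -196.3   42.7   20.4    5.3]
med [ 590.4 -260.3   52.2   20.6    5.8]
strip [ 590.4 -315.2  109.3   25.6    2.9]
cradles [[ 578.8 -139.4]
 [ 585.6 -198.2]
 [ 589.1 -258.2]
 [ 594.2 -317.3]]
rack yaw 4.951897787646251 [ 586.92333094 -228.26159017]
t 0.1 pos [ 241.4 -521.1  230.5] yaw 24.9 w 85.8 roll 18.9 tool cm [ 37.55 -34.44   9.05]
```

Request:
{"api": "jog_arm", "payload": {
  "steps": [
    [0, 0, 0, 6.6],
    [0, 0, 0, 6.7],
    [0, 0, 0, 6.6],
    [3.3, -1.6, 0.5, 0],
    [3.3, -1.6, 0.5, 0]
  ],
  "jaw": 0.5
}}

```text
time: 0.52
eef_pos: [0.304, -0.4849, 0.221]
tcp_rot: [0.999, 0.041, -0.0, 0.0]
ft_force: [1.1, -0.2, 0.1]
width: 0.0428
finger_force: 0.0
```

Request:
{"api": "jog_arm", "payload": {
  "steps": [
    [3.3, -1.6, 1, 0],
    [3.3, -1.6, 1, 0],
    [3.3, -1.6, 1, 0],
    [3.3, -1.6, 1, 0],
    [3.3, -1.6, 1, 0]
  ]
}}

```text
time: 0.93
eef_pos: [0.4632, -0.3889, 0.1704]
tcp_rot: [0.999, 0.043, -0.0, -0.0]
ft_force: [0.9, -0.5, 0.3]
width: 0.0426
finger_force: 0.0
```

Request:
{"api": "jog_arm", "payload": {
  "steps": [
    [3.3, -1.6, 1.5, 0],
    [3.3, -1.6, 1.5, 0],
    [3.3, -1.6, 1.5, 0],
    [3.3, -1.6, 1.5, 0],
    [0, 0, 0, 0]
  ]
}}

```text
time: 1.35
eef_pos: [0.5922, -0.31, 0.1073]
tcp_rot: [0.999, 0.045, -0.0, -0.002]
ft_force: [0.2, 0.9, 0.2]
width: 0.043
finger_force: 0.0
```

Run:
```python
from h import *
go(590.4,-315.2,27,4)
cv2.imwrite('pics/s1.png',cv2.resize(eyes.capture('scene')[80:220,250:430,::-1],None,fx=4,fy=4,interpolation=cv2.INTER_CUBIC))
```

```text
t 1.35 pos [ 592.2 -310.   107.3] yaw 5.2 w 43.0 roll 1.2 tool cm [-0.22  0.51  8.03]
```

View pics/s1.png

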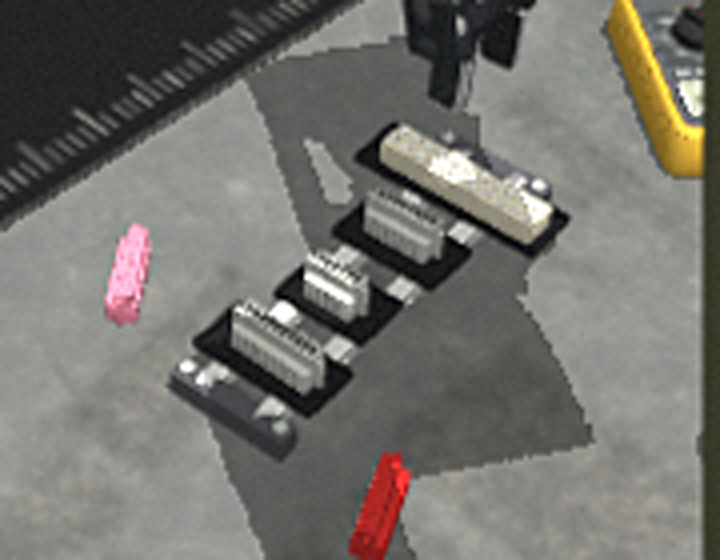

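The strip at the rack's right end lies below the gripper, at about (465,185) in the crop, and the neighbouring cradles look clear. I'll go down and grip.

Request:
{"api": "jog_arm", "payload": {
  "steps": [
    [-0.2, 0.5, 2, 1.2],
    [0, 0, 2.5, 0],
    [0, 0, 2.5, 0],
    [0, 0, 0.8, 0],
    [0, 0, 0.2, 0]
  ]
}}

```text
time: 1.82
eef_pos: [0.584, -0.3199, 0.0292]
tcp_rot: [0.999, 0.032, -0.002, -0.001]
ft_force: [0.9, 0.1, -0.0]
width: 0.0423
finger_force: 0.0
```

Request:
{"api": "jog_arm", "payload": {
  "steps": [
    [0, 0, 0, 0],
    [0, 0, 0, 0],
    [0, 0, 0, 0],
    [0, 0, 0, 0],
    [0, 0, 0, 0]
  ],
  "jaw": 0,
  "newtons": 35
}}

```text
time: 2.23
eef_pos: [0.5873, -0.3207, 0.0327]
tcp_rot: [0.999, 0.033, 0.001, 0.001]
ft_force: [-0.9, -1.2, 2.2]
width: 0.0208
finger_force: 35.7
```

Request:
{"api": "jog_arm", "payload": {
  "steps": [
    [0, 0, -1, 0],
    [0, 0, -2, 0],
    [0, 0, -2, 0],
    [0, 0, -2, 0],
    [0, 0, 0, 0]
  ]
}}

```text
time: 2.65
eef_pos: [0.5894, -0.3219, 0.1069]
tcp_rot: [0.999, 0.033, 0.004, 0.003]
ft_force: [0.2, -0.9, 0.1]
width: 0.0206
finger_force: 35.4
```

Run:
```python
from h import *
go(568.4,310,100,-3.5)
cv2.imwrite('pics/s2.png',cv2.resize(eyes.capture('scene')[80:220,250:430,::-1],None,fx=4,fy=4,interpolation=cv2.INTER_CUBIC))
```

```text
t 2.65 pos [ 589.4 -321.9  106.9] yaw 3.8 w 20.6 roll 7.3 tool cm [ -5.96 -62.94   0.69]
```

View pics/s2.png

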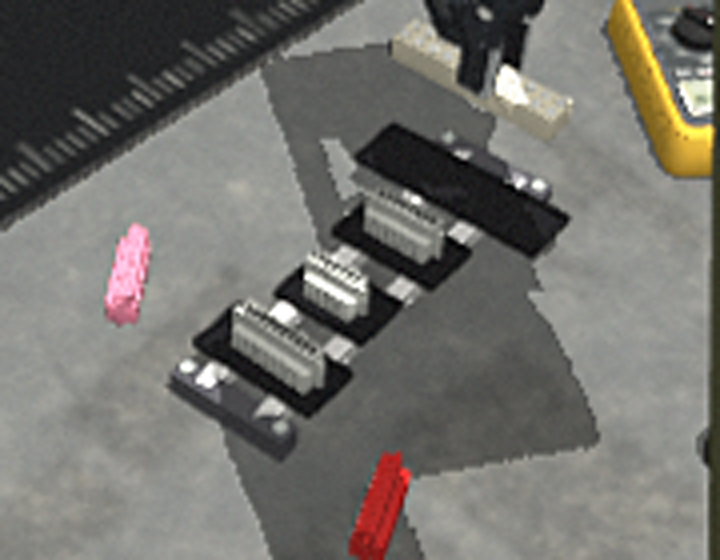

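Strip held: cradle (460,190) is empty and the strip hangs level. I'll carry it over.

Request:
{"api": "jog_arm", "payload": {
  "steps": [
    [0, 0, 0, 7.1],
    [-0.4, -4, 0, 0],
    [-0.4, -4, 0, 0],
    [-0.4, -4, 0, 0],
    [-0.4, -4, 0, 0]
  ]
}}

```text
time: 3.12
eef_pos: [0.5787, -0.158, 0.1004]
tcp_rot: [1.0, -0.03, -0.001, -0.0]
ft_force: [0.4, 0.5, -0.4]
width: 0.0208
finger_force: 35.4
```

Request:
{"api": "jog_arm", "payload": {
  "steps": [
    [-0.4, -4, 0, 0],
    [-0.4, -4, 0, 0],
    [-0.4, -4, 0, 0],
    [-0.4, -4, 0, 0],
    [-0.4, -4, 0, 0]
  ]
}}

```text
time: 3.53
eef_pos: [0.5704, 0.0431, 0.1007]
tcp_rot: [1.0, -0.029, -0.001, 0.0]
ft_force: [1.0, -0.0, -0.3]
width: 0.0203
finger_force: 35.4
```

Request:
{"api": "jog_arm", "payload": {
  "steps": [
    [-0.4, -4, 0, 0],
    [-0.4, -4, 0, 0],
    [-0.4, -4, 0, 0],
    [-0.4, -4, 0, 0],
    [-0.4, -4, 0, 0]
  ]
}}

```text
time: 3.95
eef_pos: [0.5621, 0.2439, 0.1006]
tcp_rot: [1.0, -0.029, -0.001, 0.0]
ft_force: [0.4, -0.6, 0.2]
width: 0.0207
finger_force: 35.4
```

Request:
{"api": "jog_arm", "payload": {
  "steps": [
    [0, -2, 0, 0],
    [0, 0, 0, 0],
    [0, 0, 0, 0]
  ]
}}

```text
time: 4.2
eef_pos: [0.5636, 0.2631, 0.1005]
tcp_rot: [1.0, -0.028, -0.001, 0.001]
ft_force: [-0.2, -0.2, -0.6]
width: 0.0202
finger_force: 35.4
```

Run:
```python
from h import *
go(568.4,310,24,-3.5)
```

```text
t 4.2 pos [563.6 263.1 100.5] yaw -3.2 w 20.2 roll 0.3 tool cm [ 0.19 -4.71  7.65]
```

Request:
{"api": "jog_arm", "payload": {
  "steps": [
    [0.1, -2.4, 0, 0.3],
    [0.1, -2.3, 0, 0],
    [0, 0, 2.5, 0],
    [0, 0, 2.5, 0],
    [0, 0, 1, 0]
  ]
}}

```text
time: 4.62
eef_pos: [0.5672, 0.3063, 0.0381]
tcp_rot: [0.999, -0.032, -0.003, 0.002]
ft_force: [-0.7, 0.2, 0.4]
width: 0.0201
finger_force: 35.4
```

Request:
{"api": "jog_arm", "payload": {
  "steps": [
    [0, 0, 0.5, 0],
    [0, 0, 0.5, 0],
    [0, 0, 0, 0],
    [0, 0, 0, 0],
    [0, 0, 0, 0]
  ]
}}

```text
time: 5.03
eef_pos: [0.5703, 0.3089, 0.0325]
tcp_rot: [0.999, -0.032, 0.001, -0.0]
ft_force: [0.6, -1.0, -0.4]
width: 0.0207
finger_force: 35.4
```

Run:
```python
from h import *
go(568.4,310,21.5,-3.5)
cv2.imwrite('pics/s3.png',cv2.resize(eyes.capture('scene')[200:350,110:290,::-1],None,fx=4,fy=4,interpolation=cv2.INTER_CUBIC))
```

```text
t 5.03 pos [570.3 308.9  32.5] yaw -3.7 w 20.7 roll -0.2 tool cm [-0.19 -0.1   1.1 ]
```

View pics/s3.png

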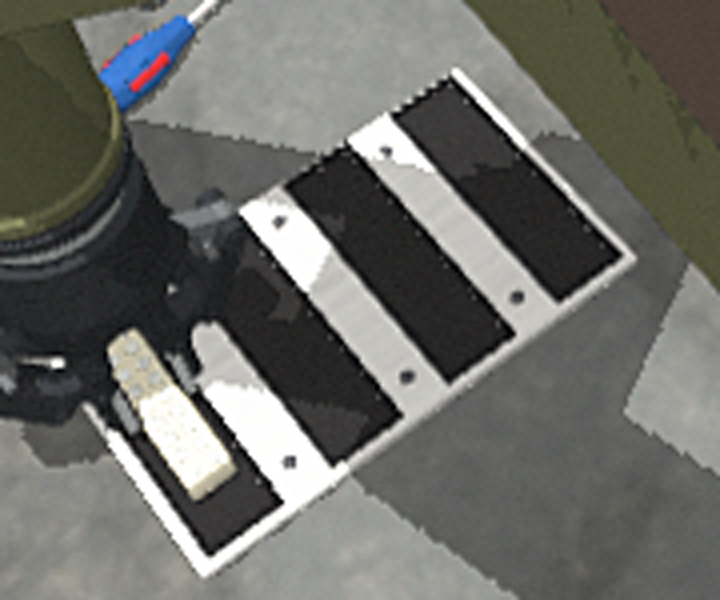

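The strip hangs over the left lane, lengthwise and about centred (near end at (210,480)). I'll lower it the last centimetre.

Request:
{"api": "jog_arm", "payload": {
  "steps": [
    [-0.2, 0, 0.4, 0],
    [0, 0, 0.4, 0],
    [0, 0, 0, 0],
    [0, 0, 0, 0],
    [0, 0, 0, 0]
  ]
}}

```text
time: 5.5
eef_pos: [0.5675, 0.3093, 0.0236]
tcp_rot: [0.999, -0.032, 0.0, -0.0]
ft_force: [-0.9, 0.1, 3.3]
width: 0.0203
finger_force: 35.8
```

Request:
{"api": "jog_arm", "payload": {
  "steps": [
    [0, 0, 0.3, 0],
    [0, 0, 0, 0],
    [0, 0, 0, 0]
  ]
}}

```text
time: 5.75
eef_pos: [0.5675, 0.3093, 0.0235]
tcp_rot: [0.999, -0.032, 0.001, -0.0]
ft_force: [-4.5, -1.7, 20.1]
width: 0.0207
finger_force: 37.6
```

Request:
{"api": "jog_arm", "payload": {
  "steps": [
    [0, 0, -0.2, 0],
    [0, 0, 0, 0],
    [0, 0, 0, 0],
    [0, 0, 0, 0],
    [0, 0, 0, 0]
  ],
  "jaw": 0.5
}}

```text
time: 6.17
eef_pos: [0.567, 0.3088, 0.0215]
tcp_rot: [0.999, -0.032, -0.001, 0.0]
ft_force: [0.3, 0.7, 0.1]
width: 0.0429
finger_force: 0.0
```

Request:
{"api": "jog_arm", "payload": {
  "steps": [
    [0, 0, -1, 0],
    [0, 0, -2, 0],
    [0, 0, -3, 0],
    [0, 0, -2, 0],
    [0, 0, 0, 0]
  ]
}}

```text
time: 6.58
eef_pos: [0.5706, 0.3105, 0.1078]
tcp_rot: [0.999, -0.032, 0.004, -0.002]
ft_force: [1.7, -0.4, 0.2]
width: 0.0423
finger_force: 0.0
```

Run:
```python
from h import *
go(590.4,-259.5,100,5)
```

```text
t 6.58 pos [570.6 310.5 107.8] yaw -3.6 w 42.3 roll -8.6 tool cm [-3.   56.96  0.78]
```

Request:
{"api": "jog_arm", "payload": {
  "steps": [
    [0, 0, 0, -4.3],
    [0, 0, 0, -4.3],
    [-0.2, 4, 0, 0],
    [-0.2, 4, 0, 0],
    [-0.2, 4, 0, 0]
  ]
}}

```text
time: 7.0
eef_pos: [0.5712, 0.1883, 0.102]
tcp_rot: [0.999, 0.044, -0.0, 0.0]
ft_force: [-0.5, 0.2, 0.2]
width: 0.0421
finger_force: 0.0
```

Request:
{"api": "jog_arm", "payload": {
  "steps": [
    [-0.2, 4, 0, 0],
    [-0.2, 4, 0, 0],
    [-0.2, 4, 0, 0],
    [-0.2, 4, 0, 0],
    [-0.2, 4, 0, 0]
  ]
}}

```text
time: 7.42
eef_pos: [0.5785, -0.013, 0.1022]
tcp_rot: [0.999, 0.043, -0.0, -0.0]
ft_force: [0.3, 0.0, 0.5]
width: 0.043
finger_force: 0.0
```

Request:
{"api": "jog_arm", "payload": {
  "steps": [
    [-0.2, 4, 0, 0],
    [-0.2, 4, 0, 0],
    [-0.2, 4, 0, 0],
    [-0.2, 4, 0, 0],
    [-0.2, 4, 0, 0]
  ]
}}

```text
time: 7.83
eef_pos: [0.5858, -0.2132, 0.1021]
tcp_rot: [0.999, 0.043, -0.0, -0.0]
ft_force: [0.3, 0.1, -0.3]
width: 0.0426
finger_force: 0.0
```

Request:
{"api": "jog_arm", "payload": {
  "steps": [
    [0, 2.5, 0, 0],
    [0, 0, 0, 0],
    [0, 0, 0, 0],
    [0, 0, 0, 0]
  ]
}}

```text
time: 8.17
eef_pos: [0.5878, -0.2356, 0.1018]
tcp_rot: [0.999, 0.043, -0.001, -0.001]
ft_force: [-0.4, 0.2, 0.4]
width: 0.0427
finger_force: 0.0
```

Run:
```python
from h import *
go(590.4,-259.5,28,5)
```

```text
t 8.17 pos [ 587.8 -235.6  101.8] yaw 4.9 w 42.7 roll -0.1 tool cm [0.05 2.4  7.38]
```

Request:
{"api": "jog_arm", "payload": {
  "steps": [
    [0, 2.4, 0, 0],
    [0, 0, 2.5, 0],
    [0, 0, 2.5, 0],
    [0, 0, 1.7, 0],
    [0, 0, 0, 0]
  ]
}}

```text
time: 8.58
eef_pos: [0.5875, -0.2566, 0.0314]
tcp_rot: [0.999, 0.044, -0.004, -0.002]
ft_force: [0.0, 1.0, 0.3]
width: 0.0423
finger_force: 0.0
```

Request:
{"api": "jog_arm", "payload": {
  "steps": [
    [0, 0, 0, 0],
    [0, 0, 0, 0],
    [0, 0, 0, 0]
  ]
}}

```text
time: 8.83
eef_pos: [0.5919, -0.2599, 0.0369]
tcp_rot: [0.999, 0.044, 0.001, 0.001]
ft_force: [0.0, 0.0, 0.2]
width: 0.0424
finger_force: 0.0
```

Run:
```python
from h import *
go(590.4,-259.5,28,5)
cv2.imwrite('pics/s4.png',cv2.resize(eyes.capture('scene')[80:220,250:430,::-1],None,fx=4,fy=4,interpolation=cv2.INTER_CUBIC))
```

```text
t 8.83 pos [ 591.9 -259.9   36.9] yaw 5.0 w 42.4 roll 0.0 tool cm [-0.14 -0.05  0.89]
```

View pics/s4.png

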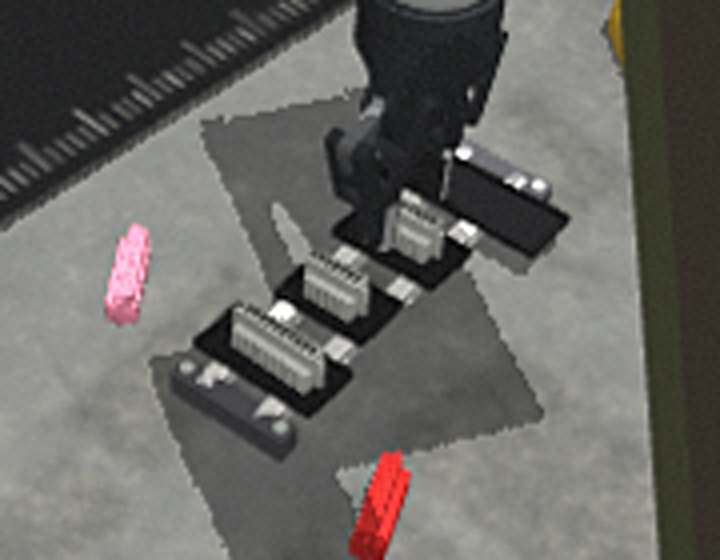

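The fingers straddle the medium plug at (415,225), clear of the short one. Down a little more, then grip.

Request:
{"api": "jog_arm", "payload": {
  "steps": [
    [-0.1, 0, 0.4, 0],
    [0, 0, 0.4, 0],
    [0, 0, 0, 0],
    [0, 0, 0, 0],
    [0, 0, 0, 0]
  ]
}}

```text
time: 9.3
eef_pos: [0.5895, -0.2603, 0.0273]
tcp_rot: [0.999, 0.043, -0.0, -0.0]
ft_force: [0.7, 0.4, -0.4]
width: 0.0427
finger_force: 0.0
```

Request:
{"api": "jog_arm", "payload": {
  "steps": [
    [0, 0, 0, 0],
    [0, 0, 0, 0],
    [0, 0, 0, 0],
    [0, 0, 0, 0],
    [0, 0, 0, 0]
  ],
  "jaw": 0
}}

```text
time: 9.72
eef_pos: [0.5898, -0.2604, 0.0275]
tcp_rot: [0.999, 0.043, 0.0, 0.0]
ft_force: [-0.2, 0.6, 1.7]
width: 0.0169
finger_force: 35.3
```

Request:
{"api": "jog_arm", "payload": {
  "steps": [
    [0, 0, -1, 0],
    [0, 0, -2, 0],
    [0, 0, -2, 0],
    [0, 0, -2, 0],
    [0, 0, -0.5, 0]
  ]
}}

```text
time: 10.13
eef_pos: [0.5916, -0.2612, 0.1062]
tcp_rot: [0.999, 0.043, 0.003, 0.001]
ft_force: [1.7, -1.3, -0.4]
width: 0.0165
finger_force: 35.1
```

Run:
```python
from h import *
go(564.5,246.1,100,-3.5)
```

```text
t 10.13 pos [ 591.6 -261.2  106.2] yaw 5.0 w 16.5 roll 8.5 tool cm [ -5.8  -50.47   0.62]
```

Request:
{"api": "jog_arm", "payload": {
  "steps": [
    [0, 0, 0, 4.2],
    [0, 0, 0, 4.3],
    [-0.4, -4, 0, 0],
    [-0.4, -4, 0, 0],
    [-0.4, -4, 0, 0]
  ]
}}

```text
time: 10.55
eef_pos: [0.5844, -0.1391, 0.1019]
tcp_rot: [0.999, -0.032, -0.0, -0.0]
ft_force: [1.2, 1.9, -0.0]
width: 0.0169
finger_force: 35.1
```

Request:
{"api": "jog_arm", "payload": {
  "steps": [
    [-0.4, -4, 0, 0],
    [-0.4, -4, 0, 0],
    [-0.4, -4, 0, 0],
    [-0.4, -4, 0, 0],
    [-0.4, -4, 0, 0]
  ]
}}

```text
time: 10.97
eef_pos: [0.5767, 0.063, 0.1021]
tcp_rot: [1.0, -0.031, -0.0, 0.0]
ft_force: [0.9, -0.2, -0.7]
width: 0.0167
finger_force: 35.1
```

Request:
{"api": "jog_arm", "payload": {
  "steps": [
    [-0.4, -4, 0, 0],
    [-0.4, -4, 0, 0],
    [-0.4, -4, 0, 0],
    [-0.4, -4, 0, 0],
    [-0.6, -2.5, 0, 0]
  ]
}}

```text
time: 11.38
eef_pos: [0.5669, 0.2512, 0.1021]
tcp_rot: [1.0, -0.03, 0.0, -0.001]
ft_force: [0.1, -0.2, -0.0]
width: 0.0169
finger_force: 35.1
```

Request:
{"api": "jog_arm", "payload": {
  "steps": [
    [0, 0, 0, 0],
    [0, 0, 0, 0],
    [0, 0, 0, 0]
  ]
}}

```text
time: 11.63
eef_pos: [0.5664, 0.2467, 0.1019]
tcp_rot: [1.0, -0.031, -0.0, 0.001]
ft_force: [-0.4, 0.1, -1.1]
width: 0.0167
finger_force: 35.1
```

Run:
```python
from h import *
go(564.5,246.1,19,-3.5)
```

```text
t 11.63 pos [566.4 246.7 101.9] yaw -3.5 w 16.7 roll 0.0 tool cm [-0.19  0.07  8.29]
```

Request:
{"api": "jog_arm", "payload": {
  "steps": [
    [-0.2, 0, 2.5, 0],
    [0, 0, 2.5, 0],
    [0, 0, 2, 0],
    [0, 0, 0.5, 0],
    [0, 0, 0.2, 0]
  ]
}}

```text
time: 12.05
eef_pos: [0.5639, 0.2452, 0.0238]
tcp_rot: [0.999, -0.032, -0.002, 0.001]
ft_force: [0.4, -0.6, -0.3]
width: 0.0169
finger_force: 35.1
```

Request:
{"api": "jog_arm", "payload": {
  "steps": [
    [0, 0, 0, 0],
    [0, 0, 0, 0],
    [0, 0, 0, 0]
  ]
}}

```text
time: 12.3
eef_pos: [0.5662, 0.2473, 0.0267]
tcp_rot: [1.0, -0.031, 0.001, -0.0]
ft_force: [-0.9, 0.2, -0.1]
width: 0.0168
finger_force: 35.1
```

Request:
{"api": "jog_arm", "payload": {
  "steps": [
    [0, 0, 0.3, 0],
    [0, 0, 0, 0],
    [0, 0, 0, 0]
  ]
}}

```text
time: 12.55
eef_pos: [0.565, 0.2474, 0.0227]
tcp_rot: [1.0, -0.031, 0.0, -0.0]
ft_force: [0.1, 0.1, -0.5]
width: 0.0168
finger_force: 35.1
```

Request:
{"api": "jog_arm", "payload": {
  "steps": [
    [0, 0, 0.4, 0],
    [0, 0, 0, 0],
    [0, 0, 0, 0],
    [0, 0, 0, 0]
  ]
}}

```text
time: 12.88
eef_pos: [0.5655, 0.2476, 0.0185]
tcp_rot: [1.0, -0.031, 0.001, -0.0]
ft_force: [1.3, -0.2, 1.4]
width: 0.0168
finger_force: 35.3
```

Request:
{"api": "jog_arm", "payload": {
  "steps": [
    [0, 0, 0, 0],
    [0, 0, 0, 0],
    [0, 0, 0, 0],
    [0, 0, 0, 0],
    [0, 0, 0, 0]
  ],
  "jaw": 0.5
}}

```text
time: 13.3
eef_pos: [0.5647, 0.2471, 0.0181]
tcp_rot: [1.0, -0.031, -0.0, 0.0]
ft_force: [-0.5, -0.3, 0.3]
width: 0.0428
finger_force: 0.0
```

Request:
{"api": "jog_arm", "payload": {
  "steps": [
    [0, 0, -1, 0],
    [0, 0, -2, 0],
    [0, 0, -3, 0],
    [0, 0, -2, 0],
    [0, 0, 0, 0]
  ]
}}

```text
time: 13.72
eef_pos: [0.5683, 0.2485, 0.1038]
tcp_rot: [1.0, -0.031, 0.004, -0.002]
ft_force: [1.4, 0.9, 0.5]
width: 0.0428
finger_force: 0.0
```

Run:
```python
from h import *
go(584.5,-197,102,5)
```

```text
t 13.72 pos [568.3 248.5 103.8] yaw -3.5 w 42.8 roll -8.5 tool cm [-2.27 44.52  0.18]
```

Request:
{"api": "jog_arm", "payload": {
  "steps": [
    [0, 0, 0, -4.2],
    [0, 0, 0, -4.3],
    [-0.2, 4, 0, 0],
    [-0.2, 4, 0, 0],
    [-0.2, 4, 0, 0]
  ]
}}

```text
time: 14.13
eef_pos: [0.5688, 0.1267, 0.0982]
tcp_rot: [0.999, 0.045, -0.0, 0.0]
ft_force: [0.0, 0.0, -0.2]
width: 0.0431
finger_force: 0.0
```

Request:
{"api": "jog_arm", "payload": {
  "steps": [
    [-0.2, 4, 0, 0],
    [-0.2, 4, 0, 0],
    [-0.2, 4, 0, 0],
    [-0.2, 4, 0, 0],
    [-0.2, 4, 0, 0]
  ]
}}

```text
time: 14.55
eef_pos: [0.576, -0.0747, 0.0983]
tcp_rot: [0.999, 0.043, -0.0, -0.0]
ft_force: [0.9, 0.3, 0.2]
width: 0.0429
finger_force: 0.0
```

Request:
{"api": "jog_arm", "payload": {
  "steps": [
    [-0.2, 4, 0, 0],
    [-0.2, 4, 0, 0],
    [-0.2, 4, 0, 0],
    [0, 0.5, 0, 0],
    [0, 0, 0, 0]
  ]
}}

```text
time: 14.97
eef_pos: [0.5814, -0.201, 0.0981]
tcp_rot: [0.999, 0.041, 0.0, 0.0]
ft_force: [0.1, -0.1, -0.1]
width: 0.0428
finger_force: 0.0
```

Request:
{"api": "jog_arm", "payload": {
  "steps": [
    [0, 0, 0, 0],
    [0, 0, 0, 0]
  ]
}}

```text
time: 15.13
eef_pos: [0.5808, -0.1964, 0.098]
tcp_rot: [0.999, 0.044, -0.001, -0.001]
ft_force: [0.1, 0.3, -0.5]
width: 0.0427
finger_force: 0.0
```

Run:
```python
from h import *
go(584.5,-197,27.5,5)
```

```text
t 15.13 pos [ 580.8 -196.4   98. ] yaw 5.0 w 42.7 roll -0.0 tool cm [0.37 0.09 7.05]
```

Request:
{"api": "jog_arm", "payload": {
  "steps": [
    [0.4, 0.1, 2.5, 0],
    [0, 0, 2.5, 0],
    [0, 0, 1.4, 0],
    [0, 0, 0.3, 0],
    [0, 0, 0, 0]
  ]
}}

```text
time: 15.55
eef_pos: [0.5844, -0.1963, 0.0301]
tcp_rot: [0.999, 0.044, -0.002, -0.001]
ft_force: [-0.1, -0.3, 0.4]
width: 0.0427
finger_force: 0.0
```

Request:
{"api": "jog_arm", "payload": {
  "steps": [
    [0, 0, 0, 0],
    [0, 0, 0, 0],
    [0, 0, 0, 0]
  ]
}}

```text
time: 15.8
eef_pos: [0.5865, -0.1986, 0.0327]
tcp_rot: [0.999, 0.043, 0.001, 0.001]
ft_force: [0.5, -0.1, 0.1]
width: 0.0428
finger_force: 0.0
```

Run:
```python
from h import *
go(584.5,-197,27.5,5)
```

```text
t 15.8 pos [ 586.5 -198.6   32.7] yaw 5.0 w 42.8 roll -0.0 tool cm [-0.19 -0.18  0.52]
```

Request:
{"api": "jog_arm", "payload": {
  "steps": [
    [-0.1, -0.1, 0.5, 0],
    [0, 0, 0, 0],
    [0, 0, 0, 0],
    [0, 0, 0, 0]
  ]
}}

```text
time: 16.13
eef_pos: [0.5843, -0.1978, 0.0264]
tcp_rot: [0.999, 0.043, -0.0, -0.0]
ft_force: [-0.4, -0.5, 0.5]
width: 0.0427
finger_force: 0.0
```

Request:
{"api": "jog_arm", "payload": {
  "steps": [
    [0, 0, 0, 0],
    [0, 0, 0, 0],
    [0, 0, 0, 0],
    [0, 0, 0, 0],
    [0, 0, 0, 0]
  ],
  "jaw": 0
}}

```text
time: 16.55
eef_pos: [0.5846, -0.1979, 0.0265]
tcp_rot: [0.999, 0.043, 0.0, 0.0]
ft_force: [0.2, -0.2, 1.1]
width: 0.0167
finger_force: 35.0
```

Request:
{"api": "jog_arm", "payload": {
  "steps": [
    [0, 0, -1, 0],
    [0, 0, -2, 0],
    [0, 0, -2, 0],
    [0, 0, -2, 0],
    [0, 0, -0.5, 0]
  ]
}}

```text
time: 16.97
eef_pos: [0.5865, -0.1985, 0.105]
tcp_rot: [0.999, 0.043, 0.003, 0.001]
ft_force: [0.2, -1.0, -0.3]
width: 0.0172
finger_force: 34.7
```

Run:
```python
from h import *
go(560.5,182.3,100,-3.5)
```

```text
t 16.97 pos [ 586.5 -198.5  105. ] yaw 5.0 w 17.2 roll 8.5 tool cm [ -4.92 -37.85   0.5 ]
```

Request:
{"api": "jog_arm", "payload": {
  "steps": [
    [0, 0, 0, 4.2],
    [0, 0, 0, 4.3],
    [-0.5, -4, 0, 0],
    [-0.5, -4, 0, 0],
    [-0.5, -4, 0, 0]
  ]
}}

```text
time: 17.38
eef_pos: [0.5763, -0.0764, 0.1009]
tcp_rot: [0.999, -0.032, -0.0, -0.0]
ft_force: [1.0, 1.1, -1.0]
width: 0.0168
finger_force: 34.7
```

Request:
{"api": "jog_arm", "payload": {
  "steps": [
    [-0.5, -4, 0, 0],
    [-0.5, -4, 0, 0],
    [-0.5, -4, 0, 0],
    [-0.5, -4, 0, 0],
    [-0.5, -4, 0, 0]
  ]
}}

```text
time: 17.8
eef_pos: [0.5635, 0.126, 0.101]
tcp_rot: [1.0, -0.031, -0.0, 0.0]
ft_force: [0.6, -0.1, -0.5]
width: 0.017
finger_force: 34.7
```

Request:
{"api": "jog_arm", "payload": {
  "steps": [
    [-0.5, -4, 0, 0],
    [-0.4, -1.9, 0, 0],
    [0, 0, 0, 0],
    [0, 0, 0, 0],
    [0, 0, 0, 0]
  ]
}}

```text
time: 18.22
eef_pos: [0.5586, 0.183, 0.1009]
tcp_rot: [1.0, -0.031, -0.0, 0.0]
ft_force: [-0.1, -0.5, -0.2]
width: 0.0171
finger_force: 34.7
```

Run:
```python
from h import *
go(560.5,182.3,18,-3.5)
```

```text
t 18.22 pos [558.6 183.  100.9] yaw -3.5 w 17.1 roll -0.0 tool cm [0.2  0.06 8.29]
```

Request:
{"api": "jog_arm", "payload": {
  "steps": [
    [0, 0, 2.5, 0],
    [0, 0, 2.5, 0],
    [0, 0, 2, 0],
    [0, 0, 0.6, 0],
    [0, 0, 0.3, 0]
  ]
}}

```text
time: 18.63
eef_pos: [0.558, 0.1817, 0.0208]
tcp_rot: [0.999, -0.032, -0.002, 0.001]
ft_force: [0.6, 0.7, -0.0]
width: 0.0175
finger_force: 34.7
```

Request:
{"api": "jog_arm", "payload": {
  "steps": [
    [0, 0, 0, 0],
    [0, 0, 0, 0],
    [0, 0, 0, 0],
    [0, 0, 0, 0]
  ]
}}

```text
time: 18.97
eef_pos: [0.56, 0.1837, 0.0235]
tcp_rot: [1.0, -0.031, 0.001, -0.0]
ft_force: [0.4, 0.2, -0.5]
width: 0.0174
finger_force: 34.7
```

Request:
{"api": "jog_arm", "payload": {
  "steps": [
    [0, 0, 0.3, 0],
    [0, 0, 0, 0],
    [0, 0, 0, 0],
    [0, 0, 0, 0]
  ]
}}

```text
time: 19.3
eef_pos: [0.5589, 0.1837, 0.0194]
tcp_rot: [1.0, -0.031, 0.0, -0.0]
ft_force: [0.3, 0.4, 0.2]
width: 0.0171
finger_force: 34.7
```

Request:
{"api": "jog_arm", "payload": {
  "steps": [
    [0, 0, 0.15, 0],
    [0, 0, 0, 0],
    [0, 0, 0, 0],
    [0, 0, 0, 0]
  ]
}}

```text
time: 19.63
eef_pos: [0.5589, 0.1836, 0.0177]
tcp_rot: [1.0, -0.031, -0.0, 0.0]
ft_force: [0.1, -1.8, 0.2]
width: 0.017
finger_force: 34.7
```

Request:
{"api": "jog_arm", "payload": {
  "steps": [
    [0, 0, 0, 0],
    [0, 0, 0, 0],
    [0, 0, 0, 0],
    [0, 0, 0, 0],
    [0, 0, 0, 0]
  ],
  "jaw": 0.5
}}

```text
time: 20.05
eef_pos: [0.559, 0.1836, 0.0178]
tcp_rot: [1.0, -0.031, 0.0, -0.0]
ft_force: [-0.0, -0.2, 0.0]
width: 0.0428
finger_force: 0.0
```

Request:
{"api": "jog_arm", "payload": {
  "steps": [
    [0, 0, -1, 0],
    [0, 0, -2, 0],
    [0, 0, -3, 0],
    [0, 0, -2, 0],
    [0, 0, 0, 0]
  ]
}}

```text
time: 20.47
eef_pos: [0.5624, 0.1845, 0.1031]
tcp_rot: [1.0, -0.031, 0.005, -0.001]
ft_force: [0.7, 0.4, 0.5]
width: 0.0427
finger_force: 0.0
```

Run:
```python
from h import *
go(576.5,-139.6,102,4.5)
```

```text
t 20.47 pos [562.4 184.5 103.1] yaw -3.5 w 42.7 roll -8.0 tool cm [-1.14 32.42  0.11]
```

Request:
{"api": "jog_arm", "payload": {
  "steps": [
    [0, 0, 0, -4],
    [0, 0, 0, -4],
    [-0.1, 4, 0, 0],
    [-0.1, 4, 0, 0],
    [-0.1, 4, 0, 0]
  ]
}}

```text
time: 20.88
eef_pos: [0.5649, 0.0632, 0.0978]
tcp_rot: [0.999, 0.04, -0.0, 0.0]
ft_force: [0.1, 0.9, 1.0]
width: 0.0426
finger_force: 0.0
```

Request:
{"api": "jog_arm", "payload": {
  "steps": [
    [-0.1, 4, 0, 0],
    [-0.1, 4, 0, 0],
    [-0.1, 4, 0, 0],
    [-0.1, 4, 0, 0],
    [-0.1, 4, 0, 0]
  ]
}}

```text
time: 21.3
eef_pos: [0.5752, -0.1379, 0.0978]
tcp_rot: [0.999, 0.039, -0.0, -0.0]
ft_force: [1.1, 1.0, 0.2]
width: 0.0427
finger_force: 0.0
```

Request:
{"api": "jog_arm", "payload": {
  "steps": [
    [0, 0.5, 0, 0],
    [0, 0, 0, 0],
    [0, 0, 0, 0],
    [0, 0, 0, 0]
  ]
}}

```text
time: 21.63
eef_pos: [0.5756, -0.1396, 0.0975]
tcp_rot: [0.999, 0.039, -0.001, -0.001]
ft_force: [0.3, -0.1, -0.1]
width: 0.0428
finger_force: 0.0
```

Run:
```python
from h import *
go(576.5,-139.6,27,4.5)
```

```text
t 21.63 pos [ 575.6 -139.6   97.5] yaw 4.5 w 42.8 roll -0.0 tool cm [0.09 0.01 7.05]
```

Request:
{"api": "jog_arm", "payload": {
  "steps": [
    [0, 0, 2.5, 0],
    [0, 0, 2.5, 0],
    [0, 0, 1.4, 0],
    [0, 0, 0.3, 0],
    [0, 0, 0, 0]
  ]
}}

```text
time: 22.05
eef_pos: [0.5751, -0.1389, 0.0297]
tcp_rot: [0.999, 0.04, -0.002, -0.001]
ft_force: [-0.6, 0.1, -0.4]
width: 0.0426
finger_force: 0.0
```

Request:
{"api": "jog_arm", "payload": {
  "steps": [
    [0, 0, 0, 0],
    [0, 0, 0, 0],
    [0, 0, 0, 0]
  ]
}}

```text
time: 22.3
eef_pos: [0.5773, -0.1409, 0.0321]
tcp_rot: [0.999, 0.039, 0.001, 0.0]
ft_force: [0.3, -0.6, 0.6]
width: 0.0424
finger_force: 0.0
```

Request:
{"api": "jog_arm", "payload": {
  "steps": [
    [0, 0, 0.45, 0],
    [0, 0, 0, 0],
    [0, 0, 0, 0],
    [0, 0, 0, 0]
  ]
}}

```text
time: 22.63
eef_pos: [0.5762, -0.1412, 0.0264]
tcp_rot: [0.999, 0.039, 0.0, 0.0]
ft_force: [-0.3, -0.5, 0.7]
width: 0.0427
finger_force: 0.0
```

Request:
{"api": "jog_arm", "payload": {
  "steps": [
    [0, 0, 0, 0],
    [0, 0, 0, 0],
    [0, 0, 0, 0],
    [0, 0, 0, 0],
    [0, 0, 0, 0]
  ],
  "jaw": 0
}}

```text
time: 23.05
eef_pos: [0.5764, -0.1412, 0.0265]
tcp_rot: [0.999, 0.039, 0.0, 0.0]
ft_force: [-0.4, 0.6, 1.8]
width: 0.017
finger_force: 34.7
```

Request:
{"api": "jog_arm", "payload": {
  "steps": [
    [0, 0, -1, 0],
    [0, 0, -2, 0],
    [0, 0, -2, 0],
    [0, 0, -2, 0],
    [0, 0, -0.5, 0]
  ]
}}

```text
time: 23.47
eef_pos: [0.5783, -0.1416, 0.1049]
tcp_rot: [0.999, 0.039, 0.003, 0.001]
ft_force: [1.4, -0.1, -0.1]
width: 0.0175
finger_force: 34.5
```

Run:
```python
from h import *
go(556.6,118.4,100,-3.5)
```

```text
t 23.47 pos [ 578.3 -141.6  104.9] yaw 4.5 w 17.5 roll 8.0 tool cm [ -3.75 -25.82   0.49]
```

Request:
{"api": "jog_arm", "payload": {
  "steps": [
    [0, 0, 0, 4],
    [0, 0, 0, 4],
    [-0.6, -4, 0, 0],
    [-0.6, -4, 0, 0],
    [-0.6, -4, 0, 0]
  ]
}}

```text
time: 23.88
eef_pos: [0.5652, -0.0196, 0.1009]
tcp_rot: [0.999, -0.032, -0.0, -0.0]
ft_force: [1.3, 0.8, -0.4]
width: 0.0172
finger_force: 34.5
```

Request:
{"api": "jog_arm", "payload": {
  "steps": [
    [-0.6, -4, 0, 0],
    [-0.6, -4, 0, 0],
    [-0.5, -4, 0, 0],
    [0, -1.8, 0, 0],
    [0, 0, 0, 0]
  ]
}}

```text
time: 24.3
eef_pos: [0.5567, 0.1229, 0.1011]
tcp_rot: [1.0, -0.029, -0.0, -0.001]
ft_force: [0.1, -0.3, -0.6]
width: 0.0172
finger_force: 34.5
```

Request:
{"api": "jog_arm", "payload": {
  "steps": [
    [0, 0, 0, 0],
    [0, 0, 0, 0],
    [0, 0, 0, 0]
  ]
}}

```text
time: 24.55
eef_pos: [0.5571, 0.1173, 0.1011]
tcp_rot: [1.0, -0.032, -0.0, 0.0]
ft_force: [-0.7, -0.8, -0.6]
width: 0.017
finger_force: 34.5
```

Run:
```python
from h import *
go(556.6,118.4,18,-3.5)
```

```text
t 24.55 pos [557.1 117.3 101.1] yaw -3.6 w 17.0 roll -0.1 tool cm [-0.06 -0.1   8.31]
```

Request:
{"api": "jog_arm", "payload": {
  "steps": [
    [0, 0, 2.5, 0],
    [0, 0, 2.5, 0],
    [0, 0, 2, 0],
    [0, 0, 0.6, 0],
    [0, 0, 0.3, 0]
  ]
}}

```text
time: 24.97
eef_pos: [0.5562, 0.1171, 0.0209]
tcp_rot: [0.999, -0.032, -0.002, 0.0]
ft_force: [0.6, -0.2, 0.1]
width: 0.0168
finger_force: 34.5
```

Request:
{"api": "jog_arm", "payload": {
  "steps": [
    [0, 0, 0, 0],
    [0, 0, 0, 0],
    [0, 0, 0, 0],
    [0, 0, 0, 0]
  ]
}}

```text
time: 25.3
eef_pos: [0.5582, 0.1187, 0.0235]
tcp_rot: [1.0, -0.031, 0.001, -0.0]
ft_force: [0.2, 0.0, -0.4]
width: 0.0171
finger_force: 34.5
```

Request:
{"api": "jog_arm", "payload": {
  "steps": [
    [0, 0, 0.4, 0],
    [0, 0, 0, 0],
    [0, 0, 0, 0],
    [0, 0, 0, 0]
  ]
}}

```text
time: 25.63
eef_pos: [0.5572, 0.1187, 0.0184]
tcp_rot: [1.0, -0.031, 0.0, -0.0]
ft_force: [0.9, 0.7, -0.3]
width: 0.0168
finger_force: 34.5
```

Request:
{"api": "jog_arm", "payload": {
  "steps": [
    [0, 0, 0.07, 0],
    [0, 0, 0, 0],
    [0, 0, 0, 0]
  ]
}}

```text
time: 25.88
eef_pos: [0.5572, 0.1187, 0.0175]
tcp_rot: [1.0, -0.031, -0.0, 0.0]
ft_force: [0.7, -0.3, -0.2]
width: 0.0168
finger_force: 34.5
```

Request:
{"api": "jog_arm", "payload": {
  "steps": [
    [0, 0, 0, 0],
    [0, 0, 0, 0],
    [0, 0, 0, 0],
    [0, 0, 0, 0],
    [0, 0, 0, 0]
  ],
  "jaw": 0.5
}}

```text
time: 26.3
eef_pos: [0.5573, 0.1186, 0.0176]
tcp_rot: [1.0, -0.031, 0.0, -0.0]
ft_force: [-0.5, 0.2, -0.3]
width: 0.0427
finger_force: 0.0
```

Request:
{"api": "jog_arm", "payload": {
  "steps": [
    [0, 0, -1, 0],
    [0, 0, -2, 0],
    [0, 0, -3, 0],
    [0, 0, -3, 0],
    [0, 0, -3, 0]
  ]
}}

```text
time: 26.72
eef_pos: [0.5568, 0.1186, 0.1393]
tcp_rot: [1.0, -0.031, -0.0, 0.0]
ft_force: [0.7, -0.6, -0.7]
width: 0.0425
finger_force: 0.0
```

Request:
{"api": "jog_arm", "payload": {
  "steps": [
    [0, 4, 0, 0],
    [0, 4, 0, 0],
    [0, 4, 0, 0],
    [0, 4, 0, 0],
    [0, 4, 0, 0]
  ]
}}

```text
time: 27.13
eef_pos: [0.5446, -0.0825, 0.1387]
tcp_rot: [1.0, -0.031, 0.001, 0.0]
ft_force: [0.4, -0.5, -0.2]
width: 0.0426
finger_force: 0.0
```

Request:
{"api": "jog_arm", "payload": {
  "steps": [
    [0, 4, 0, 0],
    [0, 4, 0, 0],
    [0, 0, 0, 0],
    [0, 0, 0, 0]
  ]
}}

```text
time: 27.47
eef_pos: [0.5398, -0.1632, 0.1383]
tcp_rot: [0.999, -0.033, 0.0, 0.0]
ft_force: [-0.8, 0.3, 0.5]
width: 0.0432
finger_force: 0.0
```

Run:
```python
from h import *
a=eyes.capture('top')[170:270,120:260,::-1]; b=eyes.capture('scene')[200:350,110:290,::-1]
cv2.imwrite('pics/f.png',np.hstack([cv2.resize(a,(400,286),interpolation=3),cv2.resize(b,(400,286),interpolation=3)]))
im=eyes.capture('top')[:,:,::-1]; V=im.max(2); m=((V>85)*255).astype(np.uint8)
t=np.radians(-3.5)
# within each lane: blobs
m[:]=m
for o,z in((96,.028),(32,.031),(-32,.031),(-96,.031)):
    mod=eyes.camera_model('top'); P=[]
    for dx,dy in((-65,-15),(65,-15),(65,15),(-65,15)):
        x,y=dx,o+dy; w=np.array([562.5+x*np.cos(t)-y*np.sin(t),214.2+x*np.sin(t)+y*np.cos(t),12])/1000
        c=mod['K']@(mod['R']@w+mod['t']); P.append(c[:2]/c[2])
    k=np.zeros_like(m); cv2.fillPoly(k,[np.round(P).astype(int)],255)
    c=max(blobs(m&k,(0,0,560,420),3),key=cv2.contourArea); r=rect('top',c,z)
    d=r[:2]-[562.5,214.2]; print(o,r,'tray xy',np.round([d[0]*np.cos(t)+d[1]*np.sin(t),-d[0]*np.sin(t)+d[1]*np.cos(t)],1))
print(arm.observe()['width'],arm.observe()['time'])
```

```text
96 [572.9 308.1 112.1  26.1  -3.5] tray xy [ 4.6 94.4]
32 [5.668e+02 2.471e+02 5.210e+01 2.130e+01 4.000e-01] tray xy [ 2.3 33.1]
-32 [5.592e+02 1.832e+02 4.260e+01 2.130e+01 2.000e-01] tray xy [ -1.4 -31.1]
-96 [556.4 119.3  61.4  21.3  -0. ] tray xy [ -0.3 -95.1]
0.042550036618267555 27.6167
```

View pics/f.png

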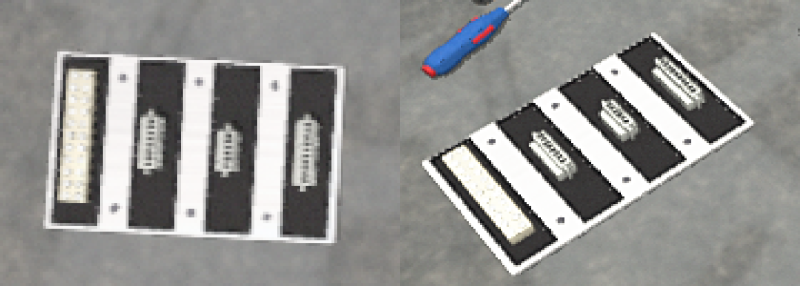

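Strip, medium, short and long lie upright in their lanes from left to right, at about x 80, 150, 227 and 305 in the top half of the picture. All are within 5 mm of their lane middles, so I'm handing in.

```bash
python3 -c "
from bench import arm
print(arm.finish_job())"
```

```text
the job is handed in; nothing more can be done
None
```

All four parts are in the tray in mirrored order (strip, medium, short, long from left to right), upright and within about 5 mm of their lane middles; the gripper is open and clear, and the job was handed in at about 28 s.

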